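# Clamp a mended fossil bone in the gluing press

## Task

Swing the hinged keeper bar shut across the two halves of the broken bone in the gluing press until it snaps into its catch, then turn the ratchet lever clockwise exactly four clicks from its rest stop, never a fifth, so that the plunger presses the halves together. The lever springs back if let go, so finish while holding it by its handle at the fourth click, and leave everything else on the table undisturbed.

Things in the scene. Friction and masses are not known exactly. Their poses are not given: they have to be found in the camera images.
- press: fixed gluing press: aluminium plate 170 x 375 x 16 mm with a V trough along its y, centre line at x = 30 mm. Origin on the table; plate x -75 to 95, y -210 to 165 mm; +x away from the robot, +y left, turned up to 0.3 rad either way. End fence at the trough's +y end, plunger with rubber nose at its -y end. Nothing on it but the two handles is higher than 80 mm above the table
- keeper (a joint): angle (rad) of the keeper bar, 0 = shut on its stop and caught, up to 1.5 = open, to the press's +y (left) side; starts at 0.75 to 1.2. Shutting turns it counter-clockwise seen from above. In the last 0.08 rad a sprung catch pin resists (about 3 to 5 N at the knob), then snaps up behind the bar and keeps it at 0; elsewhere it moves with about 0.5 N and stays where left
- keeper_hinge (a point): on the upright hinge axis of the keeper bar, 71 mm above the table, mid thickness of the bar: a flat steel bar 135 x 16 x 8 mm that swings level over the trough from a post at its far side
- keeper_knob (a point): slender upright steel post, diameter 12 mm, 40 mm tall, standing on the free end of the keeper bar 125 mm from the hinge axis; this point at the foot of the post, on the bar's upper face, 75 mm above the table; the post reaches to 115 mm. When shut it stands at x = -40, y = 50 mm of the press frame
- lever (a joint): angle (rad) of the ratchet lever, 0 = rest stop (start), growing to 0.96 as it turns clockwise seen from above (handle towards the press's +y). Clicks lie every 0.16: 0.16, 0.32, 0.48, 0.64... Resistance at the handle falls as a click nears and jumps up by 2 to 4 N within 0.04 rad of the click position, where the pawl drops. A spring pushes the lever back all the time; net 1 to 8 N
- lever_pivot (a point): on the upright axis of the ratchet lever, a flat steel bar 16 x 8 mm over a toothed disc on a round grey housing; 71 mm above the table, mid thickness of the lever; at x = 30, y = -155 mm of the press frame
- lever_handle (a point): round black handle, diameter 22 mm at the waist, 18 at the foot, 42 mm tall, upright on the lever 110 mm from the pivot axis, not spinning; this point at its foot on the lever's upper face, 75 mm above the table, top 117. At rest the lever points from the pivot to the robot and somewhat right, at an angle that varies
- half_far: left half of the bone, a tan cylinder 34 mm in diameter, 90 mm long along its y axis, lying in the trough against or close to the fence; origin at the underside of its middle; top 64 mm above the table. Needs no handling
- half_near: right half of the bone, the same size, in the trough next to the plunger's nose, with a gap of a few mm in all to the other half, the nose and the fence. Needs no handling; the plunger (2 mm per click, with a sprung nose) pushes it
- chip: small grey stone chip about 26 x 20 x 14 mm lying on the near left part of the press's base plate; a bystander
- rock: grey stone lump 60 x 45 x 35 mm with a bit of bone on top; a bystander on the table at the robot's side of the press
- glue: white bottle, radius 22 mm, 110 mm tall; a bystander beyond the press
- jar: amber jar with steel cap, radius 35 mm, 70 mm tall; a bystander beyond the press
- brush: brush 170 mm long lying on the table at the robot's side of the press; a bystander
- hammer: hammer 240 mm long lying left of the press; a bystander
- tub: white open cup, radius 45 mm, 60 mm tall, right of the press; a bystander
Things that resemble listed ones, but are neither listed nor needed, are in the scene too. What is shaped like the half_far but yellow is not meant.

How it is judged:
On the way, in this order (a step that is already met when the one before it is completed fails the run):
1. the keeper bar is shut in its catch (value of joint keeper below 0.03 rad), for 0.3 s.
2. the lever stands at the fourth click (value of joint lever between 0.576 and 0.704 rad), for 0.3 s.
At the end, for the whole second after the job is handed in: The keeper bar is shut (within 0.03 rad) and caught with no finger on its knob; the lever stands still at the fourth click (0.64 rad, within 0.064 rad), held there by the fingers on its handle (more than 0.5 N); the two bone halves press on one another (more than 0.3 N) (all of step 2 and value of joint keeper below 0.03 rad and velocity of joint lever between -0.05 and 0.05 rad/s and contact force between the fingers and lever above 0.5 N and contact force between the fingers and keeper below 0.2 N and contact force between half_far and half_near above 0.3 N); the arm keeps its last pose, push and grip.
It fails at once if the lever is taken on to a fifth click (beyond 0.76 rad) (value of joint lever above 0.76 rad).
It fails at once if the lever is advanced (beyond 0.11 rad) while the keeper bar is open (value of joint lever above 0.11 rad and value of joint keeper above 0.06 rad).
It fails at once if a bystander is moved by more than 30 mm (distance of any of chip, rock, glue, jar, brush, hammer, tub from where it was at the start of the episode above 0.03 m).
It also fails if it takes over 64 s, if anything falls off the work surface, if the arm or the gripper's body presses on something with over 40 N, if the wrist force passes 120 N, or if a joint passes its speed limit or range.

## Robot

A 6-joint arm with a two-finger parallel gripper is mounted at the origin on the work surface. World frame = base frame: x ahead of the robot, y to its left, z up, the work surface at z = 0. Lengths are in m, angles in rad, forces in N, time in s.
With the tool pointing down it reaches from about 0.35 to 0.975 m from the base axis. Payload 4.9 kg.
Tool frame: the origin (TCP) lies at the very end of the fingers, on their centre line; the grasp point (between the pads) lies 19 mm behind it; z points along the fingers, y is the line along which they close (so a half turn about z gives the same grasp; the last joint's range is limited). The gripper opens to 85 mm and grips with 20 to 120 N. Pads are 22 mm wide; open, the fingers measure 114 mm over their backs; the gripper's body (76 mm by 85 mm) begins 54 mm behind the grasp point. The pads swing forward as they close: fully open they stand 13 mm farther back than shut.
Start: joints at [-1.392, 0.053, 1.613, -0, 1.476, -0.119], TCP at [0.183, -0.597, 0.231] pointing down, gripper open.
Joint ranges: [-3.01, 3.01], [-1.01, 2.22], [0.06, 2.58], [-1.02, 4.17], [0.09, 2.62], [-3.14, 3.14]. Speed limits (rad/s): [2.57, 2.57, 3.14, 3.14, 3.14, 3.14].

## Interface

Orientations are given as a rotation vector (axis times angle).
In Python, from station import * gives the robot as it stands.
- The arm moves only by the shell command python3 -m crank 'ROWS' [OPENING] [FORCE]. ROWS is JSON, a list of rows, each an object with "offset": the shift along the tool's x, y, z in m, a list of three; "twist": the turn, a rotation vector about the tool's x, y, z in degrees, a list of three. In form: [{"offset": [x, y, z], "twist": [rx, ry, rz]}, ...]. A call has 1 to 20 rows; each row is the pose to reach, as a shift and turn from the pose commanded when the call began, along the tool's axes at that moment; what a row does not reach only later rows make up. A row lasts 1/8 s, in which the tool goes at most 62.5 mm and 10.7 degrees, less where a joint would pass 70% of its speed; a pose out of reach is approached as far as the arm can. A call with a gripper value outside its range is refused whole. OPENING is the opening, from 0 (shut) to 1 (fully open), set as the call begins (- or left out, the last holds). The fingers move at their own pace and stop on an object; FORCE is the grip in N (left out, the last holds). Time passes only in rows, so rows that repeat a pose let the fingers close. It gives the time, the measured TCP pose, the force, the opening and the grip force at its end, in the units of the state.
- get_obs(): the state, without advancing time (a new reading comes with each control period).
- get_image(name): name is "side" or "top"; returns the picture (384x512x3 uint8, red, green, blue); there is no depth.
- get_calibration(name): a dict with "intrinsics" (3x3 intrinsics, pixels), "world_from_camera" (4x4, takes a point from camera to world coordinates). Camera axes: x right, y up, looking along -z (the intrinsics and any distortion apply to the point x, -y, -z); pixel columns grow to the right and rows downward; lengths in m; the calibration is good to about 2 mm. A picture is of the moment at which its call begins. get_calibration takes no time and is no camera call.
- finish_job(): hands the job in; it is judged then, once.
Trained networks look in the newest picture that a camera, given by its name, has taken for a name from the list of things; names that differ only in an ending like _2 or _b are one class to them, and where a whole thing is asked for, a point or a joint stands for the part that bears it (a point fixed in the world has none). Each returns a list of dicts, best first, with "confidence" (0 to 1); they miss things now and then, are a little off and sometimes report something else, mostly with a low value. They report only what shows in the picture. A call takes as long as a camera call. They do not tell look-alikes from the thing itself.
- cut_out(query, camera): "region" (384x512 bool, what is visible of it) and "rect" ([centre column, centre row, width, height] in pixels, round what is visible of it).
The state is a dict: "t": time; "q": joint angles; "dq": joint speeds; "effort": joint torques, N m; "tool_pos": TCP position; "tool_rot": TCP orientation; "contact_force": force on the tool from outside, world axes, zero at the start; "wrist_torque": the same for the moment, N m; "opening": finger opening in m; "grip_force": force on a finger pad.
Only numpy, scipy, OpenCV 4.12 (cv2) and the standard library are available. Lean on these libraries where they do the work, as an engineer would, in place of code of your own. Each camera call takes 0.05 s, during which the arm holds its last target. There are 200 camera calls.

## Working session

There is one attempt and no reset: what is moved stays moved. The work goes in short steps, Python scripts to look and compute and a shell command to move; the robot and the scene stay as the last step left them, time stands still between calls to the robot, and variables do not carry over. Pictures are saved under pics/ and viewed, at most 10 in all, crops included, and the job is handed in when it is done.

```bash
ls; mkdir -p pics; python3 - <<'E'
from station import *
import cv2,numpy as np
o=get_obs();print({k:np.round(v,3) for k,v in o.items()})
for n in("top","side"):
    im=get_image(n);cv2.imwrite(f"pics/{n}0.png",cv2.resize(im[:,:,::-1],(800,600),interpolation=cv2.INTER_CUBIC))
    c=get_calibration(n);print(n,c)
E
```

```text
pics
{'t': np.float64(0.0), 'q': array([-1.392,  0.053,  1.614,  0.   ,  1.476, -0.119]), 'dq': array([ 0.   ,  0.002, -0.001,  0.002, -0.001, -0.001]), 'effort': array([-1.0000e-03, -3.9368e+01, -3.7018e+01, -0.0000e+00,  7.0000e-03,
       -0.0000e+00]), 'tool_pos': array([ 0.183, -0.597,  0.23 ]), 'tool_rot': array([-3.105, -0.466,  0.   ]), 'contact_force': array([-0.407, -0.217,  0.242]), 'wrist_torque': array([ 0.026, -0.013,  0.026]), 'grip_force': np.float64(0.0), 'opening': np.float64(0.085)}
top {'intrinsics': array([[499.09507221,   0.        , 258.67619356],
       [  0.        , 499.09507221, 195.96738243],
       [  0.        ,   0.        ,   1.        ]]), 'world_from_camera': array([[-0.02107303,  0.99471135, -0.10052495,  0.41927296],
       [-0.99973922, -0.02185035, -0.00663779,  0.05243911],
       [-0.00879919,  0.10035886,  0.9949124 ,  1.65234956],
       [ 0.        ,  0.        ,  0.        ,  1.        ]])}
side {'intrinsics': array([[416.98246676,   0.        , 250.9362478 ],
       [  0.        , 416.98246676, 186.3077297 ],
       [  0.        ,   0.        ,   1.        ]]), 'world_from_camera': array([[-0.93299563,  0.19198892, -0.30440008,  0.25924249],
       [-0.35978567, -0.51772244,  0.77622017,  0.84689687],
       [-0.00856908,  0.83372881,  0.55210763,  0.62967644],
       [ 0.        ,  0.        ,  0.        ,  1.        ]])}
```

View pics/top0.png

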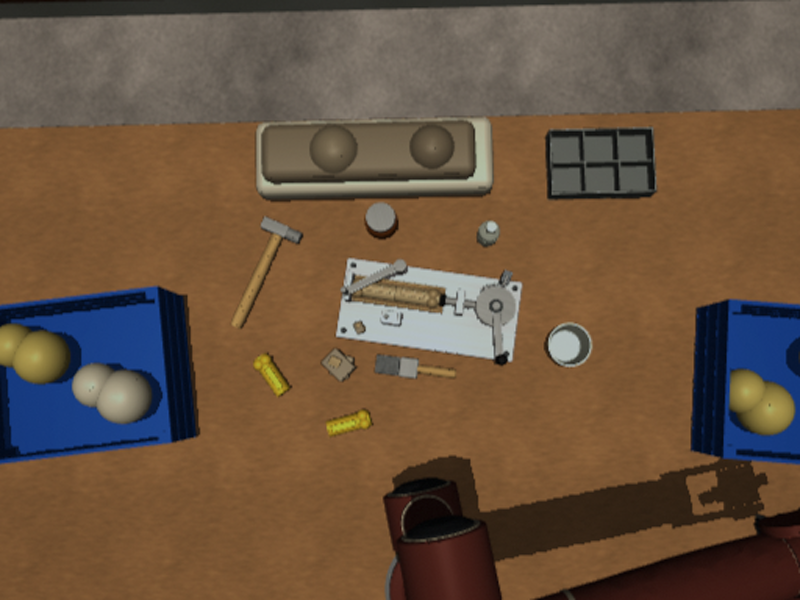

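View pics/side0.png

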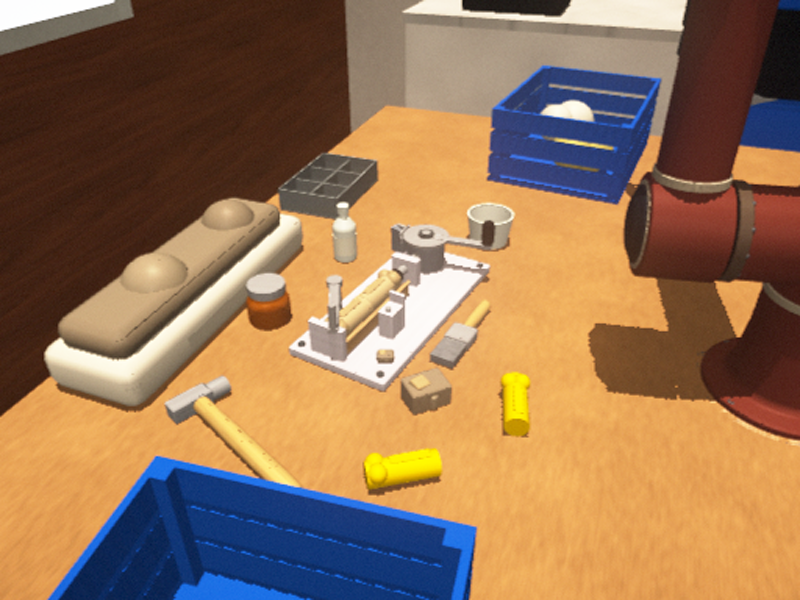

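Top view (800x600 picture): press at (430,310). The keeper hinge is at (400,267) with the knob post at (347,291). The lever pivot is at (496,305) and the black handle at (502,358).

Candidates for confusion:
- **Knob:** hinge post (400,267), catch block (392,316), or the second small arm behind the disc (505,277).
- **Handle:** the black plate screws.
- **Bone halves:** the yellow bones (270,375) and (350,422), which I ignore.

I choose the knob at the free bar end (347,291) and the handle at (502,358). Next I check them in a close crop.

```bash
cat > h.py <<'E'
from station import *
import cv2,numpy as np
def w(name,uv,z):
    c=get_calibration(name);K=c["intrinsics"];T=c["world_from_camera"]
    d=np.linalg.inv(K)@[uv[0],uv[1],1];d=T[:3,:3]@[d[0],-d[1],-d[2]];o=T[:3,3]
    return o+d*(z-o[2])/d[2]
def px(name,p):
    c=get_calibration(name);K=c["intrinsics"];T=c["world_from_camera"]
    q=T[:3,:3].T@(np.array(p)-T[:3,3]);u=K@[q[0],-q[1],-q[2]];return u[:2]/u[2]
def crop(name,c0,r0,wd,ht,s,f):
    im=get_image(name);cv2.imwrite(f,cv2.resize(im[r0:r0+ht,c0:c0+wd,::-1],None,fx=s,fy=s,interpolation=cv2.INTER_CUBIC))
E
python3 - <<'E'
from h import *
crop("top",205,160,140,80,5.7,"pics/c1.png")
get_image("side")
for n in("top","side"):
  for q in("press","keeper","keeper_knob","lever_handle","lever","lever_pivot","keeper_hinge"):
    for d in cut_out(q,n)[:2]:
        r=d["region"];ys,xs=np.nonzero(r);print(n,q,round(d["confidence"],2),np.round(d["rect"],1),len(xs))
        if q=="press" and d["confidence"]>.5:
            print(np.round(cv2.boxPoints(cv2.minAreaRect(np.c_[xs,ys].astype(np.float32))),1).tolist())
E
```

```text
top press 0.92 [273.4 195.1 117.5  62.1] 4612
[[214.1999969482422, 214.60000610351562], [222.3000030517578, 160.8000030517578], [334.8999938964844, 177.6999969482422], [326.79998779296875, 231.5]]
top press 0.2 [363.9 219.8  26.3  27.8] 603
top keeper 0.82 [240.2 176.3  39.1  23.7] 291
top keeper 0.23 [364.4 221.3  27.1  29.3] 623
top keeper_knob 0.63 [238.4 176.2  37.5  24.3] 194
top lever_handle 0.84 [316.1 206.   28.9  51.6] 630
top lever 0.6 [316.3 206.   27.2  48.6] 594
top lever 0.47 [268.4 233.2  50.1  17.9] 413
top lever_pivot 0.58 [317.3 208.2  22.8  54.3] 670
top keeper_hinge 0.83 [240.  178.2  44.2  20.4] 286
top keeper_hinge 0.69 [228.8 207.8  11.6   7.3] 46
side press 0.69 [248.7 205.9 128.2  91.9] 5264
[[174.3000030517578, 217.60000610351562], [257.70001220703125, 122.4000015258789], [314.3999938964844, 172.0], [231.0, 267.29998779296875]]
side keeper 0.53 [211.1 193.8   5.8  39.1] 283
side keeper_knob 0.66 [211.9 193.9  10.5  41.1] 266
side lever_handle 0.96 [284.4 150.4  59.2  20.5] 656
side lever 0.57 [285.9 149.   61.9  14.2] 612
side lever_pivot 0.7 [286.6 148.7  56.9  20.2] 661
side keeper_hinge 0.73 [213.1 195.9  11.6  36.1] 294
```

View pics/c1.png

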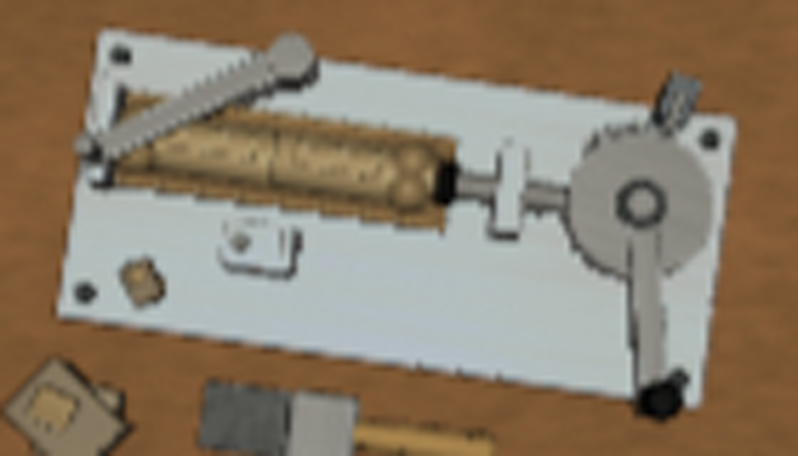

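The crop confirms both choices. The knob post top is at (93,150) on the free bar end and the hinge at (293,60). The pivot is at (641,205), the black handle at (658,400), and the catch block at (260,245).

```bash
python3 - <<'E'
from h import *
P=lambda x,y:((x+.0)/5.7+205-.4,y/5.7+160-.4)
C=[w("top",P(*c),.016)[:2] for c in((100,30),(735,120),(700,407),(58,316))]
F=np.array([[95,165],[95,-210],[-75,-210],[-75,165]])/1e3
C=np.array(C); m=F.mean(0);M=C.mean(0)
A=(F-m).T@(C-M);th=np.arctan2(A[0,1]-A[1,0],A[0,0]+A[1,1])
R=np.array([[np.cos(th),-np.sin(th)],[np.sin(th),np.cos(th)]]);o=M-R@m
print("th",th,"o",o,"res",np.round((F@R.T+o-C)*1e3,1).tolist())
W=lambda x,y:R@[x/1e3,y/1e3]+o
piv=W(30,-155);hin=W(85,50);ks=W(-40,50)
print("piv",piv,w("top",P(641,205),.078),"hinge",hin,w("top",P(293,60),.08))
k=w("top",P(93,150),.113)[:2];h=w("top",P(658,398),.113)[:2]
print("knob",k,np.linalg.norm(k-hin),"shut",ks,"handle",h,np.linalg.norm(h-piv))
ang=lambda v:np.arctan2(v[1],v[0])
print("keeper",(ang(ks-hin)-ang(k-hin))%6.283,"lever ang",ang(h-piv)%6.283, "rel press",(ang(h-piv)-th)%6.283)
print("kdir",ang(k-hin))
for n,z in(("glue",.11),):print(n,w("top",(488/800*512,228/600*384),z))
E
```

```text
th -0.16239336393814896 o [0.57136915 0.03572576] res [[0.8, 0.8], [1.2, -2.0], [-1.2, -0.6], [-0.8, 1.8]]
piv [ 0.57591396 -0.12208535] [ 0.57556346 -0.12196649  0.078     ] hinge [0.66333485 0.07132507] [0.66098706 0.06969329 0.08      ]
knob [0.60878157 0.17939998] 0.12106299146444546 shut [0.53997946 0.09153514] handle [ 0.46725155 -0.12381804] 0.10867622792157927
keeper 0.9409443811574647 lever ang 3.157351674194986 rel press 3.319745038133135
kdir 2.0382549084941797
glue [ 0.72906806 -0.10872368  0.11      ]
```

```bash
cat >> h.py <<'E'
from scipy.spatial.transform import Rotation as Ro
piv=np.array([.5759,-.1221]);hin=np.array([.6625,.0708])
def Rh(h): c,s=np.cos(h),np.sin(h);return Ro.from_matrix([[c,s,0],[s,-c,0],[0,0,-1]])
def rows(tg,p0=None,R0=None):
    o=get_obs();p0=o["tool_pos"] if p0 is None else np.array(p0);R0=Ro.from_rotvec(o["tool_rot"]) if R0 is None else R0
    for p,h in tg:
        print(np.round(R0.inv().apply(np.array(p)-p0),4).tolist(),np.round((R0.inv()*Rh(h)).as_rotvec()*57.2958,1).tolist())
def arc(c,r,ph,z): return [((c[0]+r*np.cos(a),c[1]+r*np.sin(a),z),a) for a in ph]
E
python3 -c "
from h import *
rows([((.608,.181,.2),2.038)])"
```

```text
[0.6343, -0.6197, 0.0313] [0.0, 0.0, -99.7]
```

```bash
R='{"offset":[0.634,-0.62,0.031],"twist":[0,0,-99.7]}'; python3 -m crank '[{"offset":[0.634,-0.62,0.031],"twist":[0,0,-99.7]},{"offset":[0.634,-0.62,0.031],"twist":[0,0,-99.7]},{"offset":[0.634,-0.62,0.031],"twist":[0,0,-99.7]},{"offset":[0.634,-0.62,0.031],"twist":[0,0,-99.7]},{"offset":[0.634,-0.62,0.031],"twist":[0,0,-99.7]},{"offset":[0.634,-0.62,0.031],"twist":[0,0,-99.7]},{"offset":[0.634,-0.62,0.031],"twist":[0,0,-99.7]},{"offset":[0.634,-0.62,0.031],"twist":[0,0,-99.7]},{"offset":[0.634,-0.62,0.031],"twist":[0,0,-99.7]},{"offset":[0.634,-0.62,0.031],"twist":[0,0,-99.7]},{"offset":[0.634,-0.62,0.031],"twist":[0,0,-99.7]},{"offset":[0.634,-0.62,0.031],"twist":[0,0,-99.7]},{"offset":[0.634,-0.62,0.031],"twist":[0,0,-99.7]},{"offset":[0.634,-0.62,0.031],"twist":[0,0,-99.7]},{"offset":[0.634,-0.62,0.031],"twist":[0,0,-99.7]},{"offset":[0.634,-0.62,0.031],"twist":[0,0,-99.7]}]' 0.55
python3 - <<'E'
from h import *
rows([((.608,.181,.2),2.038)])
crop("side",140,90,170,127,4.7,"pics/s1.png")
E
```

```text
t: 2.9
tool_pos: [0.6075, 0.1816, 0.2]
tool_rot: [-1.645, -2.676, 0.001]
contact_force: [-0.2, 0.1, 0.4]
opening: 0.0469
grip_force: 0.0
[-0.0007, 0.0002, -0.0] [-0.1, 0.0, 0.1]
```

View pics/s1.png

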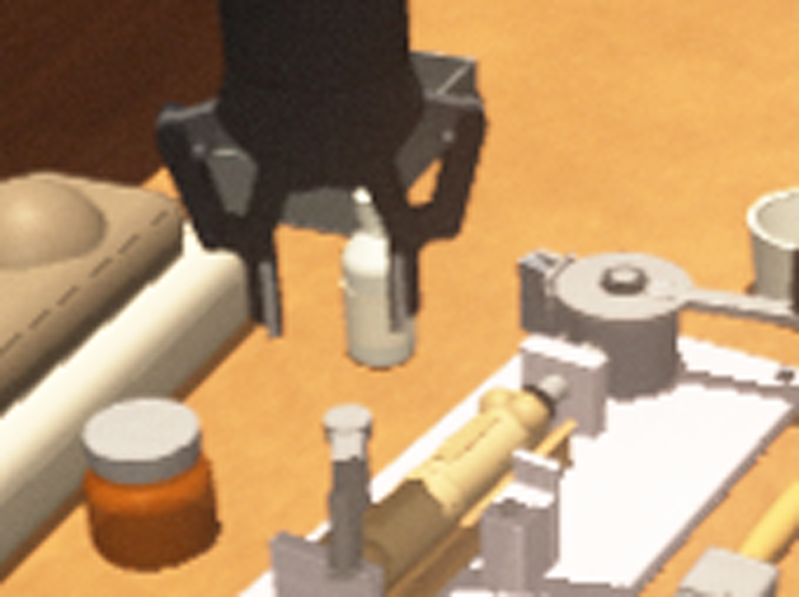

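The fingers hang above the knob post, which stands below them at about (345,500) in the crop, in line with the bar. I lower the fingers around it.

```bash
python3 -m crank '[{"offset":[0,0,0.05],"twist":[0,0,0]},{"offset":[0,0,0.085],"twist":[0,0,0]},{"offset":[0,0,0.112],"twist":[0,0,0]},{"offset":[0,0,0.112],"twist":[0,0,0]}]' 0.55
python3 - <<'E'
from h import *
crop("side",140,130,130,98,6,"pics/s2.png")
# arc preview: push on the far/+ side pad: centre leads by offset
print("p now",get_obs()["tool_pos"])
p=get_obs()["tool_pos"]
rows(arc(hin,.125,np.linspace(2.038,2.979,9)[1:],p[2]))
E
```

```text
t: 3.45
tool_pos: [0.6052, 0.1792, 0.0858]
tool_rot: [-1.648, -2.67, 0.006]
contact_force: [0.0, 0.4, 0.3]
opening: 0.047
grip_force: 0.0
p now [0.60677022 0.17973563 0.08802575]
[0.0017, -0.014, 0.0] [-0.1, -0.0, -6.8]
[-0.0009, -0.0284, 0.0] [-0.1, -0.0, -13.6]
[-0.0051, -0.0425, 0.0001] [-0.1, -0.0, -20.3]
[-0.0111, -0.056, 0.0001] [-0.1, -0.0, -27.1]
[-0.0185, -0.0686, 0.0001] [-0.1, -0.0, -33.8]
[-0.0274, -0.0803, 0.0001] [-0.1, -0.0, -40.5]
[-0.0376, -0.0909, 0.0001] [-0.1, -0.1, -47.3]
[-0.0489, -0.1002, 0.0002] [-0.1, -0.1, -54.0]
```

View pics/s2.png

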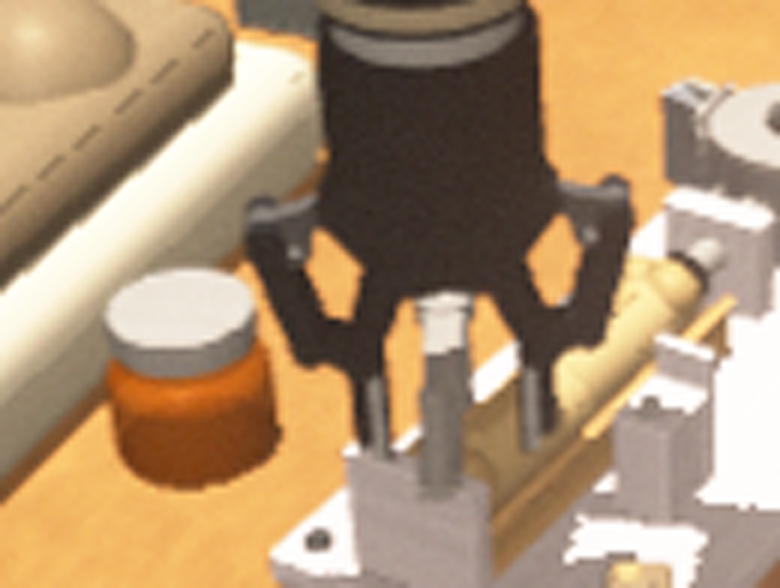

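The post stands between the two pads (post at column 445, pads at 380 and 530). I close to a loose cage and swing along the arc.

```bash
python3 -m crank '[{"offset":[0,0,0],"twist":[0,0,0]},{"offset":[0,0,0],"twist":[0,0,0]},{"offset":[0,0,0],"twist":[0,0,0]},{"offset":[0.002,-0.014,0],"twist":[0,0,-6.8]},{"offset":[-0.001,-0.028,0],"twist":[0,0,-13.6]},{"offset":[-0.005,-0.0425,0],"twist":[0,0,-20.3]},{"offset":[-0.011,-0.056,0],"twist":[0,0,-27]},{"offset":[-0.0185,-0.0685,0],"twist":[0,0,-33.8]},{"offset":[-0.0275,-0.080,0],"twist":[0,0,-40.5]},{"offset":[-0.0375,-0.091,0],"twist":[0,0,-47.3]},{"offset":[-0.043,-0.0955,0],"twist":[0,0,-50.5]},{"offset":[-0.049,-0.100,0],"twist":[0,0,-54]},{"offset":[-0.049,-0.100,0],"twist":[0,0,-54]}]' 0.2 20
python3 - <<'E'
from h import *
o=get_obs();print(o["tool_pos"],o["contact_force"],o["opening"],o["grip_force"])
crop("top",205,150,140,100,5.7,"pics/c2.png")
v=o["tool_pos"][:2]-hin;print(np.arctan2(v[1],v[0]),np.linalg.norm(v))
E
```

```text
t: 5.12
tool_pos: [0.5404, 0.0923, 0.0886]
tool_rot: [0.255, 3.131, -0.0]
contact_force: [0.5, -0.0, -0.4]
opening: 0.0178
grip_force: 0.0
[0.54042331 0.09229553 0.08863634] [ 0.54872008 -0.04696262 -0.38039681] 0.017757364584513536 0.0
2.967297183065001 0.12395473754175976
```

View pics/c2.png

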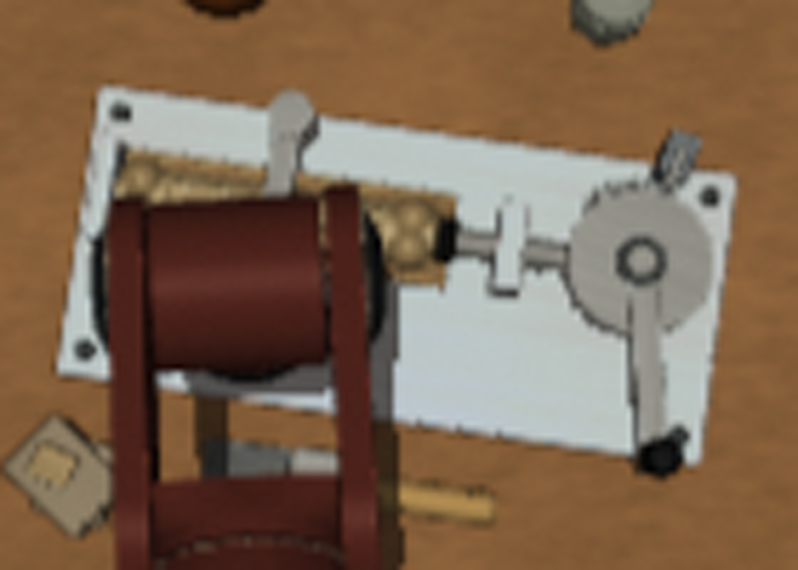

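The bar followed and is nearly shut. I press on in small steps.

```bash
python3 -m crank '[{"offset":[0,-0.002,0],"twist":[0,0,0]},{"offset":[0,-0.004,0],"twist":[0,0,0]},{"offset":[0,-0.004,0],"twist":[0,0,0]}]'; python3 -m crank '[{"offset":[0,-0.002,0],"twist":[0,0,0]},{"offset":[0,-0.003,0],"twist":[0,0,0]},{"offset":[0,-0.003,0],"twist":[0,0,0]}]';python3 -m crank '[{"offset":[0,-0.0015,0],"twist":[0,0,0]},{"offset":[0,-0.003,0],"twist":[0,0,0]},{"offset":[0,-0.003,0],"twist":[0,0,0]}]'
```

```text
t: 5.55
tool_pos: [0.5397, 0.0885, 0.0883]
tool_rot: [0.253, 3.131, -0.0]
contact_force: [-0.1, -0.7, 1.0]
opening: 0.017
grip_force: 0.0
t: 5.92
tool_pos: [0.5397, 0.0881, 0.0884]
tool_rot: [0.253, 3.13, 0.009]
contact_force: [3.2, 11.1, -1.3]
opening: 0.0172
grip_force: 5.0
t: 6.3
tool_pos: [0.5396, 0.0878, 0.0884]
tool_rot: [0.254, 3.129, 0.019]
contact_force: [4.6, 18.9, -3.3]
opening: 0.0171
grip_force: 9.8
```

Stiff stop at 19 N with the knob at its shut position. I back off, open, lift and look.

```bash
python3 -m crank '[{"offset":[0,0.004,0],"twist":[0,0,0]},{"offset":[0,0.007,0],"twist":[0,0,0]},{"offset":[0,0.007,0],"twist":[0,0,0]},{"offset":[0,0.007,0],"twist":[0,0,0]},{"offset":[0,0.007,-0.03],"twist":[0,0,0]},{"offset":[0,0.007,-0.08],"twist":[0,0,0]},{"offset":[0,0.007,-0.10],"twist":[0,0,0]},{"offset":[0,0.007,-0.10],"twist":[0,0,0]}]' 0.55
python3 - <<'E'
from h import *
h=piv+.11*np.array([np.cos(3.157),np.sin(3.157)]);print(h)
rows([((h[0],h[1],.19),3.157)])
E
```

```text
t: 7.3
tool_pos: [0.5409, 0.0894, 0.19]
tool_rot: [0.253, 3.128, 0.001]
contact_force: [-1.5, -0.8, 0.1]
opening: 0.0467
grip_force: 0.0
[ 0.46591306 -0.12379474]
[0.0397, -0.2225, -0.0003] [0.0, 0.2, -10.1]
```

```bash
python3 -m crank '[{"offset":[0.01,-0.056,0],"twist":[0,0,-2.5]},{"offset":[0.02,-0.112,0],"twist":[0,0,-5]},{"offset":[0.03,-0.168,0],"twist":[0,0,-7.5]},{"offset":[0.04,-0.2225,0],"twist":[0,0.2,-10.1]},{"offset":[0.04,-0.2225,0],"twist":[0,0.2,-10.1]},{"offset":[0.04,-0.2225,0],"twist":[0,0.2,-10.1]}]' 0.6
python3 - <<'E'
from h import *
im=get_image("side")[90:230,140:340,::-1];t=get_image("top")[150:250,205:345,::-1]
a=cv2.resize(im,(800,560),interpolation=cv2.INTER_CUBIC);cv2.imwrite("pics/s3.png",a)
cv2.imwrite("pics/c3.png",cv2.resize(t,None,fx=5.7,fy=5.7,interpolation=cv2.INTER_CUBIC))
rows([((.4659,-.1238,.088),3.157)])
print(px("side",[.4659,-.1238,.117]))
E
```

```text
t: 8.05
tool_pos: [0.4639, -0.1231, 0.1864]
tool_rot: [0.022, -3.135, -0.003]
contact_force: [0.2, -0.2, 0.7]
opening: 0.0515
grip_force: 0.0
[-0.0018, -0.0015, 0.0992] [0.1, -0.3, 0.1]
[311.9325492  142.76963555]
```

View pics/s3.png

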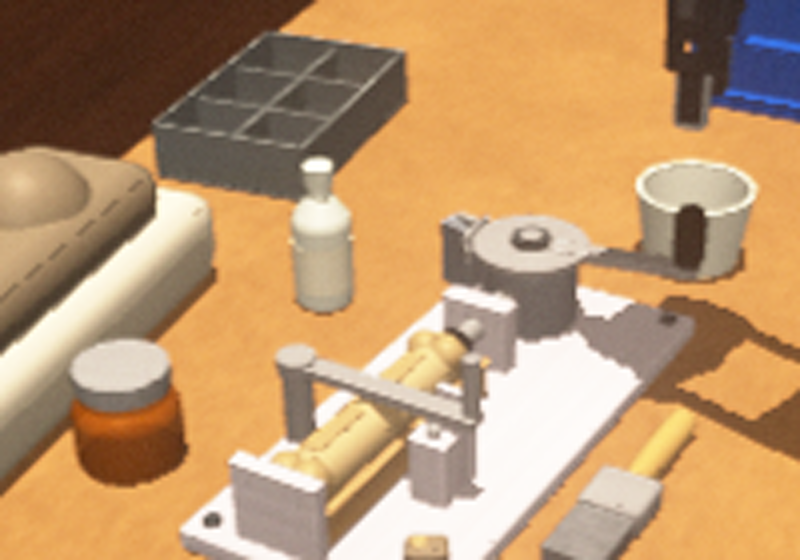

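View pics/c3.png

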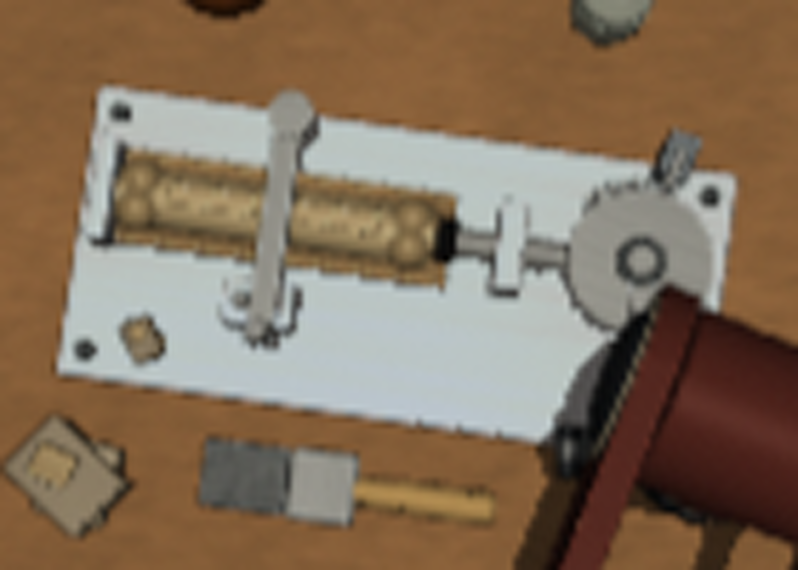

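The bar is shut, with the catch pin standing behind it: side crop (437,433), top crop (240,298). The handle top in the side crop, (690,207), matches my prediction within about 1 px. I descend and grip the handle.

```bash
python3 -m crank '[{"offset":[0,0,0.05],"twist":[0,0,0]},{"offset":[-0.001,0,0.09],"twist":[0,0,0]},{"offset":[-0.001,0,0.104],"twist":[0,0,0]},{"offset":[-0.001,0,0.104],"twist":[0,0,0]},{"offset":[-0.001,0,0.104],"twist":[0,0,0]}]' 0.6
python3 -m crank '[{"offset":[0,0,0],"twist":[0,0,0]},{"offset":[0,0,0],"twist":[0,0,0]},{"offset":[0,0,0],"twist":[0,0,0]},{"offset":[0,0,0],"twist":[0,0,0]},{"offset":[0,0,0],"twist":[0,0,0]},{"offset":[0,0,0],"twist":[0,0,0]}]' 0 40
```

```text
t: 8.78
tool_pos: [0.4667, -0.1239, 0.0863]
tool_rot: [0.025, -3.141, 0.002]
contact_force: [0.4, -0.3, 1.1]
opening: 0.0512
grip_force: 0.0
t: 9.52
tool_pos: [0.4663, -0.1261, 0.0865]
tool_rot: [0.024, -3.14, 0.008]
contact_force: [-1.3, -7.1, 3.0]
opening: 0.0206
grip_force: 39.1
```

```bash
python3 -m crank '[{"offset":[0,-0.003,0],"twist":[0,0,0]},{"offset":[0,-0.003,0],"twist":[0,0,0]},{"offset":[0,-0.003,0],"twist":[0,0,0]}]';  python3 -m crank '[{"offset":[0,-0.003,0],"twist":[0,0,0]},{"offset":[0,-0.003,0],"twist":[0,0,0]},{"offset":[0,-0.003,0],"twist":[0,0,0]}]'
```

```text
t: 9.9
tool_pos: [0.4663, -0.1273, 0.0863]
tool_rot: [0.025, -3.14, 0.002]
contact_force: [-2.0, -0.8, 6.4]
opening: 0.0206
grip_force: 39.5
t: 10.28
tool_pos: [0.4663, -0.1275, 0.0862]
tool_rot: [0.025, -3.14, -0.008]
contact_force: [-3.0, 10.4, 10.2]
opening: 0.0206
grip_force: 40.0
```

Rest stop found: the tool stands at y = -0.1273 with the lever on its stop, an angle of 3.189 rad. I compute the arc from there.

```bash
python3 - <<'E'
from h import *
a=[3.189-x for x in np.arange(0,.701,.05)]
p0=[.4667,-.1299,.0863];R0=Ro.from_rotvec([.025,-3.1414,0])
h0=3.157
rows([(p,h0-(3.189-an)) for p,an in arc(piv,.1097,a,.0868)],p0,R0)
E
```

```text
[0.0003, 0.0026, -0.0005] [0.0, -0.0, 0.0]
[0.0004, 0.0081, -0.0005] [-0.0, -0.0, 2.9]
[0.0001, 0.0136, -0.0005] [-0.0, -0.0, 5.8]
[-0.0004, 0.019, -0.0005] [-0.0, -0.0, 8.6]
[-0.0012, 0.0245, -0.0005] [-0.0, -0.0, 11.5]
[-0.0022, 0.0298, -0.0005] [-0.0, -0.0, 14.4]
[-0.0035, 0.0352, -0.0005] [-0.0, -0.0, 17.2]
[-0.0051, 0.0404, -0.0005] [-0.0, -0.0, 20.1]
[-0.007, 0.0456, -0.0005] [-0.0, -0.0, 22.9]
[-0.0091, 0.0506, -0.0005] [-0.0, -0.0, 25.8]
[-0.0114, 0.0556, -0.0005] [-0.0, -0.0, 28.7]
[-0.014, 0.0604, -0.0005] [-0.0, -0.0, 31.5]
[-0.0169, 0.0651, -0.0005] [-0.0, -0.0, 34.4]
[-0.0199, 0.0697, -0.0005] [-0.0, -0.0, 37.3]
[-0.0232, 0.0741, -0.0005] [-0.0, -0.0, 40.1]
```

```bash
python3 -m crank '[{"offset":[0,0.0026,-0.0005],"twist":[0,0,0]},{"offset":[0,0.008,-0.0005],"twist":[0,0,2.9]},{"offset":[0,0.0136,-0.0005],"twist":[0,0,5.8]},{"offset":[-0.0004,0.019,-0.0005],"twist":[0,0,8.6]},{"offset":[-0.0012,0.0245,-0.0005],"twist":[0,0,11.5]},{"offset":[-0.0022,0.030,-0.0005],"twist":[0,0,14.4]},{"offset":[-0.0035,0.035,-0.0005],"twist":[0,0,17.2]},{"offset":[-0.005,0.0404,-0.0005],"twist":[0,0,20.1]},{"offset":[-0.007,0.0456,-0.0005],"twist":[0,0,22.9]},{"offset":[-0.009,0.0506,-0.0005],"twist":[0,0,25.8]},{"offset":[-0.009,0.0506,-0.0005],"twist":[0,0,25.8]},{"offset":[-0.009,0.0506,-0.0005],"twist":[0,0,25.8]}]'
cat > a.py <<'E'
from h import *
o=get_obs();v=o["tool_pos"][:2]-piv;a=np.arctan2(v[1],v[0])
f=o["contact_force"];print("lever",3.189-a,"r",np.linalg.norm(v),"Ftan",f[0]*np.sin(a)-f[1]*np.cos(a),"Frad",f[0]*np.cos(a)+f[1]*np.sin(a),f[2],"grip",o["grip_force"])
x=Ro.from_rotvec(o["tool_rot"]).apply([1,0,0]);print("turned",3.157-np.arctan2(x[1],x[0])%6.2832,"t",o["t"])
E
python3 a.py
```

```text
t: 11.78
tool_pos: [0.4751, -0.0795, 0.0863]
tool_rot: [0.677, 3.068, -0.001]
contact_force: [1.8, -1.7, 5.6]
opening: 0.0204
grip_force: 39.6
lever 0.44708734049919263 r 0.10945390498600482 Ftan -0.8276343837773897 Frad -2.3334326076870933 5.609693285238869 grip 39.55381949432194
turned 0.4495821941282223 t 11.775
```

```bash
python3 -m crank '[{"offset":[0,0.003,0],"twist":[0,0,1.4]},{"offset":[0,0.0055,0],"twist":[0,0,2.9]},{"offset":[0,0.0082,0],"twist":[0,0,4.3]},{"offset":[0,0.011,0],"twist":[0,0,5.7]},{"offset":[-0.0005,0.0137,0],"twist":[0,0,7.2]},{"offset":[-0.0005,0.0137,0],"twist":[0,0,7.2]},{"offset":[-0.0005,0.0137,0],"twist":[0,0,7.2]}]' >/dev/null; python3 a.py
python3 -m crank '[{"offset":[0,0.0022,0],"twist":[0,0,1.1]},{"offset":[0,0.0022,0],"twist":[0,0,1.1]},{"offset":[0,0.0022,0],"twist":[0,0,1.1]}]' >/dev/null; python3 a.py
python3 -m crank '[{"offset":[0,0.0022,0],"twist":[0,0,1.1]},{"offset":[0,0.0022,0],"twist":[0,0,1.1]},{"offset":[0,0.0022,0],"twist":[0,0,1.1]}]' >/dev/null; python3 a.py
```

```text
lever 0.5689542425919702 r 0.10933581121547518 Ftan -1.5389600617248966 Frad -1.9601819906575337 7.435724790461389 grip 39.62742970325053
turned 0.5750932914826725 t 12.65
lever 0.5892290639379723 r 0.10930584240853564 Ftan -1.972426344117744 Frad -1.141395468409906 5.86429321720382 grip 39.63301328010857
turned 0.5943633552727583 t 13.025
lever 0.6087938309924459 r 0.10929518568998657 Ftan -1.4395406740507832 Frad -1.35495673397009 7.025867162421032 grip 39.65164314955473
turned 0.6136441901208647 t 13.4
```

```bash
for i in 1; do python3 -m crank '[{"offset":[0,0.0017,0],"twist":[0,0,0.9]},{"offset":[0,0.0017,0],"twist":[0,0,0.9]},{"offset":[0,0.0017,0],"twist":[0,0,0.9]}]' >/dev/null; python3 a.py
python3 -m crank '[{"offset":[0,0.0017,0],"twist":[0,0,0.9]},{"offset":[0,0.0017,0],"twist":[0,0,0.9]},{"offset":[0,0.0017,0],"twist":[0,0,0.9]}]' >/dev/null; python3 a.py; done
```

```text
lever 0.6244061763891544 r 0.10929339764280976 Ftan -2.256260804016734 Frad -1.2631021703159582 6.839528174281253 grip 39.66200899332762
turned 0.6293307779578958 t 13.775
lever 0.6370763286689622 r 0.1092744127341697 Ftan -3.185570494275636 Frad -2.5460795417161672 7.662956308802047 grip 39.73960692062974
turned 0.6447959654542714 t 14.15
```

```bash
python3 -m crank '[{"offset":[0,0.0008,0],"twist":[0,0,0.4]},{"offset":[0,0.0008,0],"twist":[0,0,0.4]},{"offset":[0,0.0008,0],"twist":[0,0,0.4]},{"offset":[0,0.0008,0],"twist":[0,0,0.4]}]' >/dev/null; python3 a.py
python3 - <<'E'
from h import *
im=get_image("side")[110:220,160:340,::-1]
cv2.imwrite("pics/s4.png",cv2.resize(im,None,fx=4.4,fy=4.4,interpolation=cv2.INTER_CUBIC))
E
python3 a.py
```

```text
lever 0.6426344015684933 r 0.10925168194410635 Ftan -3.2679808252874736 Frad -2.17291083616443 7.123730716213729 grip 39.78585454635322
turned 0.6516701302510248 t 14.65
lever 0.642738512891952 r 0.10923125741395379 Ftan -3.946372077582393 Frad -0.6260599258603732 7.156001773629492 grip 39.78554259985685
turned 0.6516461507149369 t 14.7
```

View pics/s4.png

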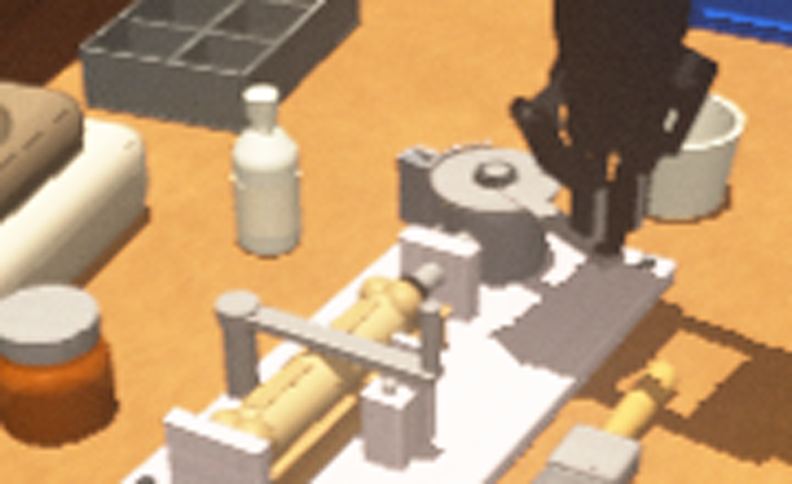

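The bar is shut behind the pin at (390,385), the gripper holds the handle at (600,245), and the nose presses the closed halves. The force jump between 0.61 and 0.64 rad confirms the fourth click.

```bash
python3 -c "
from station import *
print(finish_job())"
```

```text
the job is handed in; nothing more can be done
None
```

I handed the job in at about 14.7 s with the keeper bar shut behind its catch pin and the lever held by its handle at 0.643 rad, the fourth click; no verdict came back.

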